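# Open the safety-capped sanitiser bottle

## Task

The square bottle of sanitiser concentrate stands in its holder with the dosing cup upside down over its cap. Take the cup off and hang it, mouth down, by its hook over the bar of the drip rack; then open the bottle: push the safety cap down and, keeping it pushed, turn it anticlockwise about a fifth of a turn, then lift it straight off. Finish while still holding the cap in the gripper, level, a few centimetres straight above the bottle's open mouth, with the bottle standing in its holder, the cup still hanging, and the other things on the table left alone.

Things in the scene. Friction and masses are not known exactly. Their poses are not given: they have to be found in the camera images.
- holder: Square open steel socket fixed to the table, in which the bottle stands and cannot turn: outside 74 x 74 mm, walls 45 mm high above the table, foot plate 92 x 92 mm, inner floor 5.5 mm above the table. Origin: centre of its underside; z up.
- bottle: White square bottle, loose in the holder (1.5 mm play each side), 0.5 to 0.9 kg, body 66 x 66 mm. Origin: centre of its underside, z up its axis. Flat round shoulder (radius 30 mm) at z = 118 mm on which the cup stands; neck 24 mm wide from there to its rim at z = 146 mm, with two catches for the cap.
- mouth (a point): Centre of the bottle's open mouth: on its axis at the neck's rim, 146 mm above the bottle's underside; moves with the bottle.
- cap_top (a point): Centre of the cap's flat top (35 mm above its origin), 163 mm above the bottle's underside when locked. How it unlocks: pushed down at least 3.5 mm (7 mm is the hard stop) and kept there, it turns anticlockwise seen from above; it is free to lift once turned 0.75 rad, a wall stops it at about 1.5 rad, 1.15 rad is the middle. Unpushed, or clockwise, it does not turn.
- cap: Black round push-and-turn safety cap, 43 mm across its ribbed sides, 35 mm high, about 50 g; at the start locked on the bottle's neck. Origin: on its axis at the skirt's lower edge, z up; when locked this lies 128 mm above the bottle's underside, with 10 mm of bare neck below it. Grip it across its sides from above, fingertips at least 12 mm above the shoulder so that there is room to push down.
- liner (a joint): Squeeze of the spring disc inside the cap, m: 0 when the cap is up or off, 0.005 when it is pushed 5 mm down, 0.007 at the hard stop. The spring takes 7 N to start and about 12 N at 5 mm; it pushes the cap up against the catches.
- cup: Grey dosing cup, upside down over the cap, standing on the bottle's shoulder: 54 mm high, outside 56 mm wide at the mouth (below), 53 mm at its closed top, wall 3 mm, 50 g. Origin: centre of its mouth's plane; z up to the closed top; x points to the hook on its side. It must rise 50 mm to clear the cap. Grip it near the top across its y axis, clear of the hook.
- hook (a point): Seat of the cup's hook, at x = 35, y = 0, z = 48 mm in the cup's frame: underside of a flat strap 18 mm wide and 3 mm thick, midway across the slot (about 14 mm wide, open below) between the cup's wall and the hook's leg. The leg reaches 31 mm down from the seat; its last 11 mm flare outward by 5 mm as a lead-in. Hung, the cup leans 0.2 to 0.3 rad.
- rack: Drip rack of smooth polished steel, fixed to the table: low tray 90 x 170 mm with two round posts (10 mm, 154 mm apart, 150 mm high) carrying a flat bar on edge. Origin: centre of its underside; y along the bar, z up.
- bar_top (a point): Middle of the bar's top edge, 150 mm above the table: the bar runs along y of this frame, is 4 mm thick (x), 42 mm deep (z, downward) and 144 mm long between the posts. The cup may hang on either side of it.
- dish: Bystander: small empty square-sided dish, 71 x 94 x 47 mm, at the front right; origin at its underside.
- marker: Bystander: marker pen lying on the table, 154 mm long, 20 mm thick; origin at its underside.

How it is judged:
By the outcome, as a careful person would: the job done as asked, in the order asked, and still so for the second after the job is handed in, while the arm keeps its last pose, push and grip.
It also fails if it takes over 56 s, if anything falls off the work surface, if the arm or the gripper's body presses on something with over 40 N, if the wrist force passes 120 N, or if a joint passes its speed limit or range.

## Robot

A 7-joint arm with a two-finger parallel gripper is mounted at the origin on a cart in front of the work surface, level with it; the furniture and walls round the work are solid. World frame = base frame: x ahead of the robot, y to its left, z up, the work surface at z = 0. Lengths are in m, angles in rad, forces in N, time in s.
With the tool pointing down it reaches from about 0.425 to 0.875 m from the base axis. Payload 9.9 kg.
Tool frame: the origin (TCP) lies on the centre line of the jaws, within the pads' length; the fingertips stand 25 mm ahead of it and the grasp point (between the pads) lies 6 mm ahead of it; z points along the fingers, y is the line along which they close (so a half turn about z gives the same grasp; the last joint's range is limited). The gripper opens to 85 mm and grips with 20 to 120 N. Pads are 22 mm wide; open, the fingers measure 114 mm over their backs; the gripper's body (76 mm by 85 mm) begins 54 mm behind the grasp point. The pads swing forward as they close: fully open they stand 13 mm farther back than shut.
Start: joints at [1.065, 0.576, 0.025, 1.437, -0.015, 1.129, -0.057], TCP at [0.276, -0.616, 0.256] pointing down, gripper open.
Joint ranges: [-2.76, 2.76], [-0.34, 2.15], [-1.52, 1.57], [0.19, 2.46], [-1.09, 4.23], [0.17, 1.99], [-2.82, 2.82]. Speed limits (rad/s): [2.22, 2.22, 3.01, 3.01, 3.14, 3.14, 3.14].

## Interface

Orientations are given as a rotation vector (axis times angle).
In Python, from bench import ctrl gives the robot as it stands.
- The arm moves only by the tool advance, called after ">>>" as name([rows], argument=value, ...), one row to a line, values as JSON. Schema: {"type":"object","properties":{"segments":{"type":"array","items":{"type":"array","prefixItems":[{"type":"array","items":{"type":"number"},"minItems":3,"maxItems":3},{"type":"number"}],"minItems":2,"maxItems":2},"minItems":1,"maxItems":8},"finger_gap":{"type":"number"},"grip_n":{"type":"number"},"only":{"type":"string"},"quiet":{"type":"boolean"},"lines":{"type":"string"}},"required":["segments"],"additionalProperties":false}. segments is a list of rows, 1 to 8 of them, each written [[dx, dy, dz], turn]: dx, dy, dz in shares of the most that a row can go, 1 being 50 mm, then a turn about the tool's z in units of 0.25 rad; each row shifts and turns the commanded pose from where the row before left it, along the tool's axes as they then stand; what a row does not reach is not made up. A row lasts 1/10 s, in which the tool goes at most 0.05 m and 0.15 rad, less where a joint would pass 70% of its speed; a pose out of reach is approached as far as the arm can. finger_gap is the finger opening in m, set as the call begins (left out keeps the last). The fingers move at their own pace and stop on an object; grip_n is the grip in N (left out, the last holds). Time passes only in rows, so rows that do not move let the fingers close. The tool returns the time, the measured TCP pose, the force, the opening and the grip force at its end. only (a regular expression) keeps the lines of the reply that match it, lines (a string "A,B") keeps lines A to B, and quiet returns only ok. Input that does not fit is refused with a message, and nothing moves.
- ctrl.observe(): the state, without advancing time (a new reading comes with each control period).
- ctrl.grab_frame(name): name is "side" or "top"; returns a dict with "pixels" (420x560x3 uint8, red, green, blue), "fx", "fy", "cx", "cy" (pixels), "k1" (the pictures are not rectified: a ray, as slopes to the right and down, at radius r is drawn at 1 + k1 r^2 times it, then the intrinsics apply), "rvec" (rotation vector, rad) and "tvec" (3), from world to camera coordinates, as OpenCV has them. Camera axes: x right, y down, z forward; pixel columns grow to the right and rows downward; lengths in m; the calibration is good to about 2 mm. A picture is of the moment at which its call begins. There is no depth.
- ctrl.finish_job(): hands the job in; it is judged then, once.
The state is a dict: "time": time; "joint_positions": joint angles; "qd": joint speeds; "tau": joint torques, N m; "tool_pos": TCP position; "tcp_rot": TCP orientation; "wrist_force": force on the tool from outside, world axes, zero at the start; "ft_torque": the same for the moment, N m; "opening": finger opening in m; "grip_force": force on a finger pad.
Only numpy, scipy, OpenCV 4.12 (cv2) and the standard library are available. Lean on these libraries where they do the work, as an engineer would, in place of code of your own. Each camera call takes 0.05 s, during which the arm holds its last target. There are 200 camera calls.

## Working session

There is one attempt and no reset: what is moved stays moved. The work goes in short steps, Python scripts to look and compute and a tool call to move; the robot and the scene stay as the last step left them, time stands still between calls to the robot, and variables do not carry over. Pictures are saved under pics/ and viewed, at most 11 in all, crops included, and the job is handed in when it is done.

```bash
ls; mkdir -p pics; python3 - <<'E'
from bench import ctrl
import cv2,pickle
for n in("side","top"):
    f=ctrl.grab_frame(n); cv2.imwrite(f"pics/{n}0.png",f["pixels"][...,::-1]); print(n,{k:v for k,v in f.items() if k!="pixels"})
print(ctrl.observe())
E
```

```text
bench.py
pics
side {'fx': 461.6875715912589, 'fy': 461.6875715912589, 'cx': 276.1909674850589, 'cy': 211.86446717894103, 'k1': -0.07050474554835776, 'rvec': array([ 0.372585  , -2.72229796,  1.31335955]), 'tvec': array([0.42763113, 0.28376688, 0.82901267])}
top {'fx': 501.16486288733745, 'fy': 501.16486288733745, 'cx': 278.2952265850699, 'cy': 204.0553432441542, 'k1': -0.01880123257820072, 'rvec': array([ 2.18408819, -2.15676553,  0.08062906]), 'tvec': array([-0.12347371,  0.51025598,  1.15095548])}
{'time': 0.1, 'joint_positions': array([ 1.0651708 ,  0.57645146,  0.02484041,  1.43784187, -0.01497993,
        1.12899898, -0.05651245]), 'qd': array([ 9.77555509e-04, -2.14732318e-04,  2.25148823e-05, -6.23220228e-04,
        3.54935601e-04, -6.51478441e-05,  9.97317689e-04]), 'tau': array([ 6.58090634e-03, -7.67302179e+01,  2.25848570e+00, -2.86602974e+01,
        1.60007458e-02,  8.64028058e-03,  5.05783976e-05]), 'tool_pos': array([ 0.27621423, -0.61548466,  0.2555201 ]), 'tcp_rot': array([-3.07053716e+00, -6.57447319e-01,  6.38536246e-04]), 'wrist_force': array([0.50999772, 0.42956825, 0.13086164]), 'ft_torque': array([ 0.04039278, -0.01858811, -0.00295714]), 'grip_force': 0.0, 'opening': 0.08553151430235573}
```
View pics/side0.png

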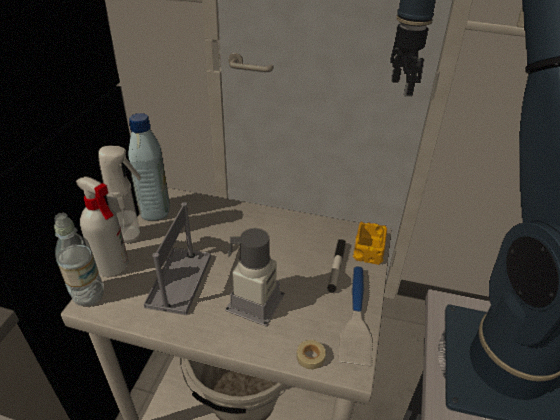

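View pics/top0.png

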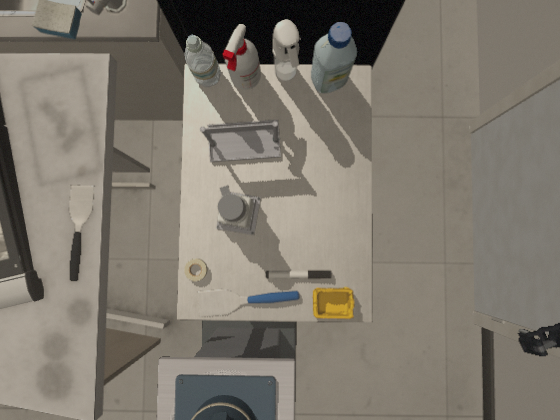

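The side view shows the cup at about (257,243), its hook pointing left at (236,243), and the rack bar running from (155,255) to (187,208). The top view has the cup at (231,205), the hook at (225,188) and the rack at (244,140). I'll zoom in on both.

```bash
python3 - <<'E'
import cv2
a=cv2.imread("pics/side0.png")[190:330,130:310]; cv2.imwrite("pics/sz.png",cv2.resize(a,(720,560),interpolation=cv2.INTER_CUBIC))
a=cv2.imread("pics/top0.png")[110:240,190:300]; cv2.imwrite("pics/tz.png",cv2.resize(a,(495,585),interpolation=cv2.INTER_CUBIC))
E
```

View pics/sz.png

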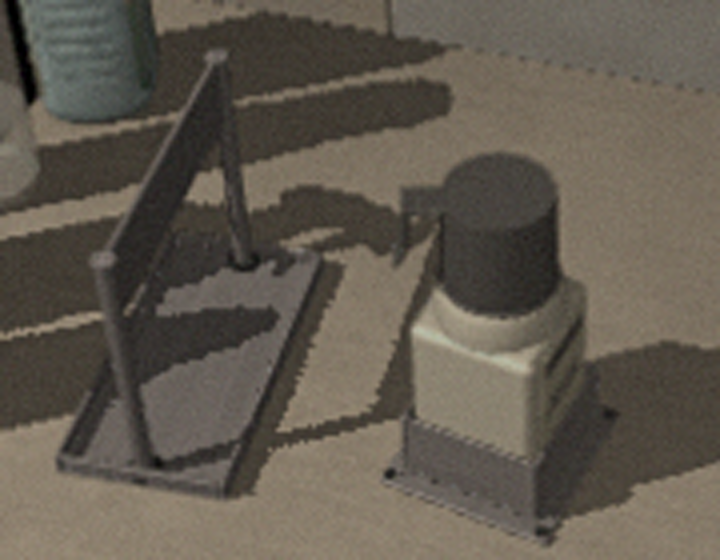

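View pics/tz.png

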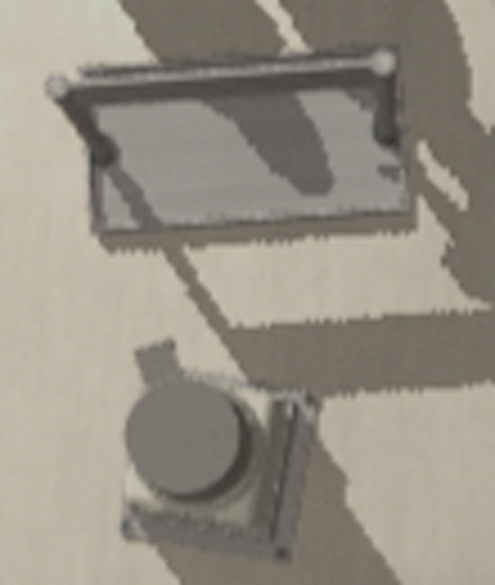

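The zooms give usable points:
- **Post tops:** side (103,258) and (217,57); top (58,86) and (383,62).
- **Cup disc centre:** side (500,190), top (183,440).
- **Strap end:** top (156,348), side (403,198).
- **Foot plate corners:** visible in both views.

```bash
cat > h.py <<'E'
import numpy as np,cv2
from scipy.optimize import least_squares
from scipy.spatial.transform import Rotation as R
C={"side":(461.6876,276.19097,211.86447,-.0705047,[.372585,-2.722298,1.3133596],[.42763113,.28376688,.82901267]),
"top":(501.16486,278.29523,204.05534,-.0188012,[2.18408819,-2.15676553,.08062906],[-.12347371,.51025598,1.15095548])}
def proj(n,P):
    f,cx,cy,k,r,t=C[n]; K=np.array([[f,0,cx],[0,f,cy],[0,0,1.]])
    return cv2.projectPoints(np.atleast_2d(P).astype(float),np.array(r),np.array(t),K,np.array([k,0,0,0.]))[0][:,0]
Z={"side":(130,190,4.),"top":(190,110,4.5)}
def unz(n,p): x,y,s=Z[n]; return np.array([x,y])+(np.atleast_2d(p)+.5)/s-.5
def fit(obs,x0):   # obs: list of (cam, zoomed pixels, f(x)->points)
    fun=lambda x:np.concatenate([(proj(n,m(x))-unz(n,p)).ravel() for n,p,m in obs])
    s=least_squares(fun,x0); return s.x,s.fun
def pose(x,pts,z=0):
    P=np.array(pts,float); c,s=np.cos(x[2]),np.sin(x[2])
    return np.c_[x[0]+c*P[:,0]-s*P[:,1],x[1]+s*P[:,0]+c*P[:,1],P[:,2]+z]
E
python3 - <<'E'
from h import *
np.set_printoptions(precision=4,suppress=True)
posts=[[0,.077,.15],[0,-.077,.15]]
x,r=fit([("side",[[103,258],[217,57]],lambda x:pose(x,posts)),("top",[[58,86],[383,62]],lambda x:pose(x,posts))],[.75,0,0]); print("rack",x,r)
a=.046; cor=lambda s:[[ -a,a,s],[-a,-a,s],[a,-a,s]]
for w in (("side","top"),("side",),("top",)):
  o=[("side",[[390,474],[545,535],[610,412]],lambda x:pose(x,[[a,a,.003],[-a,a,.003],[-a,-a,.003]])),("top",[[132,530],[282,553],[308,400]],lambda x:pose(x,cor(.003)))]
  x,r=fit([q for q in o if q[0] in w],[.55,0,-.2]); print("holder",w,x,r)
  disc=lambda x:[[x[0],x[1],.1775]]
  o=[("side",[[500,190]],disc),("top",[[183,440]],disc)]
  x,r=fit([q for q in o if q[0] in w],[.55,0]); print("cup",w,x,r)
x0=x
o=[("side",[[500,190],[403,190]],lambda x:pose(x,[[0,0,.1775],[.045,.009,.1745]])),("top",[[183,440],[156,345]],lambda x:pose(x,[[0,0,.1775],[.046,0,.1745]]))]
x,r=fit(o,[*x0,0]); print("cupyaw",x,r)
print(proj("top",pose(x,[[0,0,.1775],[.045,.009,.1745],[.045,-.009,.1745]])), unz("top",[[183,440],[135,352],[175,341]]))
E
```

```text
rack [ 0.6654 -0.0324  0.0809] [ 0.2134  0.2623  0.0955 -0.5205 -0.318  -0.268   0.058  -0.0312]
holder ('side', 'top') [ 0.4937 -0.0224 -0.1444] [-2.7614  1.1932  0.4584  1.3089  2.3864 -0.6414 -2.736   0.5464  2.1914
  1.5242  2.6277 -2.6856]
cup ('side', 'top') [ 0.4914 -0.0215] [ 0.536   0.0239 -0.1539 -0.59  ]
holder ('side',) [ 0.4943 -0.0243 -0.1421] [-2.7095  0.4795  0.4916  0.4706  2.2951 -1.4044]
cup ('side',) [ 0.4923 -0.0213] [0. 0.]
holder ('top',) [ 0.4932 -0.0207 -0.1396] [-3.3915  0.8653  1.5651  1.6597  1.8226 -2.5794]
cup ('top',) [ 0.4902 -0.0218] [ 0. -0.]
cupyaw [ 0.4907 -0.0217  0.1963] [ 0.9501  0.0198 -0.3338  3.1224 -0.0535 -0.2402  2.1983 -1.0724]
[[230.2243 207.1487]
 [222.2291 186.4871]
 [230.8924 184.8791]] [[230.2778 207.3889]
 [219.6111 187.8333]
 [228.5    185.3889]]
```

```bash
cat >> h.py <<'E'
def go(x,y,z,yaw,note=""):
    "tool-axis shift and turn to reach xyz with tool y axis along world heading yaw (mod pi)"
    from bench import ctrl
    o=ctrl.observe(); M=R.from_rotvec(o["tcp_rot"]).as_matrix()
    d=M.T@(np.array([x,y,z])-o["tool_pos"]); h=np.arctan2(M[1,1],M[0,1])
    t=(yaw-h+np.pi/2)%np.pi-np.pi/2
    print(note,"d",d.round(4),"turn about tool z",round(-t,3),"| z axis",M[:,2].round(4),"yhead",round(h,3),"j7",round(o["joint_positions"][6],2))
E
python3 - <<'E'
from h import *
o=[("top",[[183,440],[135,352],[175,341]],lambda x:pose(x,[[0,0,.1775],[.045,.009,.1745],[.045,-.009,.1745]]))]
x,r=fit(o,[.49,-.02,.2]); print(x,r)
go(.491,-.0215,.256,x[2]+np.pi/2)
E
```

```text
[ 0.4900583  -0.02176531  0.31291646] [-0.0418525   0.05111702  0.25144465  0.05129421 -0.20929598 -0.10260931]
 d [ 4.392e-01 -4.540e-01  2.000e-04] turn about tool z 0.109 | z axis [-7.0e-04  1.3e-03 -1.0e+00] yhead -1.149 j7 -0.06
```

The manual's scale: shifts go in shares of 50 mm and turns go in units of 0.25 rad. Converting my numbers, -0.029 m is -0.58, 0.028 m is 0.56.

>>> advance([
  [[0.5,-0.52,0],0],
  [[0.56,-0.58,0],0],
  [[0.56,-0.58,0],0],
  [[0.56,-0.58,0],0],
  [[0.56,-0.58,0],0],
  [[0.56,-0.58,0],0],
  [[0.56,-0.58,0],0],
  [[0.56,-0.58,0],0],
], finger_gap=0.085, grip_n=30)

```text
time: 0.9
tool_pos: [0.3844, -0.3148, 0.2561]
tcp_rot: [-3.072, -0.657, 0.0]
wrist_force: [2.3, -0.2, -0.4]
opening: 0.0849
grip_force: 0.0
```

>>> advance([
  [[0.56,-0.58,0],0],
  [[0.56,-0.58,0],0],
  [[0.56,-0.58,0],0],
  [[0.56,-0.58,0],0],
  [[0.56,-0.58,0],0],
  [[0.56,-0.58,0],0],
  [[0.56,-0.58,0],0],
  [[0.3,-0.32,0],0],
])

```text
time: 1.7
tool_pos: [0.4878, -0.0266, 0.2562]
tcp_rot: [-3.07, -0.663, -0.001]
wrist_force: [-1.0, -0.2, 0.4]
opening: 0.085
grip_force: 0.0
```

>>> advance([
  [[0,0,0],0.22],
  [[0,0,0],0.22],
  [[0,0,0],0],
])

```text
time: 2.0
tool_pos: [0.4869, -0.03, 0.2561]
tcp_rot: [-3.104, -0.487, 0.001]
wrist_force: [0.5, -0.3, 0.3]
opening: 0.0849
grip_force: 0.0
```

```bash
python3 -c "
from h import *
go(.491,-.0215,.1715,.313+np.pi/2)"
```

```text
 d [ 0.0066 -0.0069  0.0846] turn about tool z -0.002 | z axis [-7.e-04 -1.e-04 -1.e+00] yhead -1.259 j7 -1.35
```

>>> advance([
  [[0.132,-0.138,0.2],0],
  [[0,0,0.5],0],
  [[0,0,0.5],0],
  [[0,0,0.49],0],
  [[0,0,0],0],
])

```text
time: 2.5
tool_pos: [0.4895, -0.0212, 0.1688]
tcp_rot: [-3.102, -0.49, 0.009]
wrist_force: [-0.6, 0.5, 0.5]
opening: 0.0849
grip_force: 0.0
```

>>> advance([
  [[0,0,0],0],
  [[0,0,0],0],
  [[0,0,0],0],
  [[0,0,0],0],
  [[0,0,0],0],
  [[0,0,0],0],
], finger_gap=0.04, grip_n=30)

```text
time: 3.1
tool_pos: [0.4921, -0.0215, 0.1731]
tcp_rot: [3.103, 0.488, 0.004]
wrist_force: [-1.0, 0.8, 6.9]
opening: 0.0537
grip_force: 31.7
```

```bash
python3 - <<'E'
from bench import ctrl
import cv2
for n in("side","top"): cv2.imwrite(f"pics/{n}1.png",ctrl.grab_frame(n)["pixels"][...,::-1])
a=cv2.imread("pics/side1.png")[160:330,130:330]; b=cv2.imread("pics/top1.png")[110:240,180:300]
cv2.imwrite("pics/z1.png",cv2.hconcat([cv2.resize(a,(400,340)),cv2.resize(b,(314,340))]))
E
```

```text
(no output)
```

View pics/z1.png

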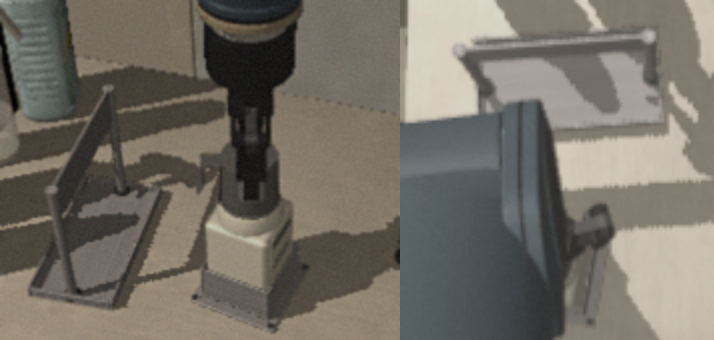

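The fingers hold the cup near its top, with the hook clear to the left. Next I lift straight up.

In the tool's units: -0.02 m is -0.4, -0.01 m is -0.2.

>>> advance([
  [[0,0,-0.2],0],
  [[0,0,-0.4],0],
  [[0,0,-0.4],0],
  [[0,0,-0.4],0],
  [[0,0,0],0],
], grip_n=40)

```text
time: 3.7
tool_pos: [0.4926, -0.0216, 0.245]
tcp_rot: [3.103, 0.488, 0.008]
wrist_force: [1.5, 0.2, -0.8]
opening: 0.0537
grip_force: 42.1
```

```bash
python3 - <<'E'
from bench import ctrl
import cv2
from h import *
cv2.imwrite("pics/side2.png",ctrl.grab_frame("side")["pixels"][...,::-1])
a=cv2.imread("pics/side2.png")[120:320,140:310]; cv2.imwrite("pics/z2.png",cv2.resize(a,(510,600),interpolation=cv2.INTER_CUBIC))
go(.6654-.035*np.cos(.0809),-.0324-.035*np.sin(.0809),.24,.0809+np.pi/2)
E
```

```text
 d [0.1277 0.0554 0.004 ] turn about tool z 0.231 | z axis [ 0.0034  0.     -1.    ] yhead -1.259 j7 -1.37
```

View pics/z2.png

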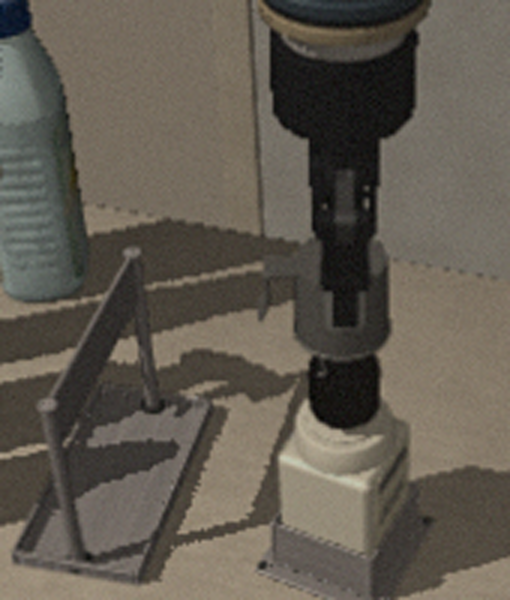

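The cup is clear of the cap, its mouth at (345,345), and the hook points at the bar. I carry it over the bar.

>>> advance([
  [[0.3,0.12,0],0],
  [[0.5,0.22,0],0],
  [[0.5,0.22,0],0],
  [[0.5,0.22,0],0],
  [[0.5,0.22,0],0],
  [[0.254,0.108,0],0],
  [[0,0,0],0],
])

```text
time: 4.45
tool_pos: [0.6307, -0.0353, 0.2405]
tcp_rot: [-3.103, -0.488, 0.002]
wrist_force: [-0.1, -0.6, 0.1]
opening: 0.0531
grip_force: 42.1
```

>>> advance([
  [[0,0,0],0.308],
  [[0,0,0],0.308],
  [[0,0,0],0.308],
  [[0,0,0],0],
  [[0,0,0],0],
])

```text
time: 4.95
tool_pos: [0.6291, -0.035, 0.2417]
tcp_rot: [3.139, 0.131, -0.001]
wrist_force: [0.7, 1.2, -0.3]
opening: 0.0532
grip_force: 42.0
```

```bash
python3 - <<'E'
from bench import ctrl
import cv2
from h import *
go(.6654-.035*np.cos(.0809),-.0324-.035*np.sin(.0809),.24,.0809+np.pi/2)
for n in("side","top"): cv2.imwrite(f"pics/{n}3.png",ctrl.grab_frame(n)["pixels"][...,::-1])
a=cv2.imread("pics/side3.png")[150:290,140:270]; b=cv2.imread("pics/top3.png")[90:230,180:300]
a,b=[cv2.resize(q,None,fx=3,fy=3,interpolation=cv2.INTER_CUBIC) for q in(a,b)]
cv2.imwrite("pics/z3.png",cv2.hconcat([a,b]))
E
```

```text
 d [0.0014 0.0003 0.0017] turn about tool z 0.002 | z axis [-7.e-04 -0.e+00 -1.e+00] yhead -1.488 j7 -1.53
```

View pics/z3.png

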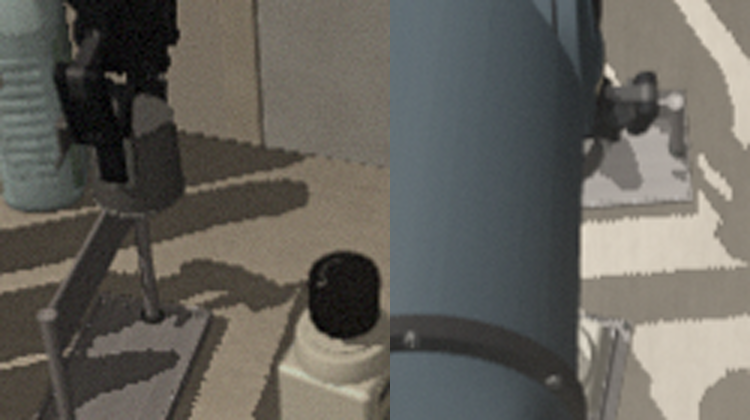

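The side view shows the cup's rim spanning x from about 96 to 185 in the crop, with its bottom at y = 213. The hook is hidden behind a finger. I compare this with the predicted rim.

```bash
python3 - <<'E'
from h import *
from bench import ctrl
o=ctrl.observe()["tool_pos"]; print(o)
a=np.linspace(0,6.283,200)
def q(dx,z,r): 
    p=proj("side",np.c_[o[0]+dx+r*np.cos(a),o[1]+r*np.sin(a),0*a+z]); p=(p-[140,150]+.5)*3-.5
    return p[:,0].min().round(1),p[:,0].max().round(1),p[:,1].min().round(1),p[:,1].max().round(1)
for dx in(-.003,-.0015,0,.002): print(dx,"rim",q(dx,o[2]-.0496,.028),"top",q(dx,o[2]+.0044,.0265))
im=cv2.imread("pics/side3.png"); 
for y in (205,210,214): print(y,im[y,166:208].sum(1))
E
```

```text
[ 0.62937833 -0.03516293  0.24172341]
-0.003 rim (np.float64(98.5), np.float64(189.7), np.float64(162.1), np.float64(218.7)) top (np.float64(90.2), np.float64(180.0), np.float64(93.5), np.float64(145.7))
-0.0015 rim (np.float64(96.3), np.float64(187.5), np.float64(161.7), np.float64(218.3)) top (np.float64(87.9), np.float64(177.7), np.float64(93.1), np.float64(145.3))
0 rim (np.float64(94.1), np.float64(185.2), np.float64(161.2), np.float64(217.8)) top (np.float64(85.6), np.float64(175.4), np.float64(92.7), np.float64(144.8))
0.002 rim (np.float64(91.1), np.float64(182.2), np.float64(160.7), np.float64(217.2)) top (np.float64(82.5), np.float64(172.3), np.float64(92.1), np.float64(144.3))
205 [169 153 161 146 174 187 178  76  44  42  69  67  54  47  42  20 164 175
 145  84 130 122 124 129 112 127 128 115 105 110 121 105 103  86 150 192
 181 185 182 165 185 198]
210 [132 132 172 158 166 195 187 167 143 103  65  74  67  44  34  40 102 186
 188 113 134 127 119 130 116 116 122 120 120 127 120 107 104  91  97 134
 188 191 183 179 189 182]
214 [200 154 193 195 195 174 178 201 183 187 170 181 183 168 170 156 121 132
 123 142 124 122 117 121 128 136 137 118 134 106 115 105 108 109 113 192
 263 268 257 243 179 180]
```

The cup is centred on the tool, so the bar lies at cup x ≈ 36 mm, within the slot. Lowering.

>>> advance([
  [[0.014,0,0.2],0],
  [[0,0,0.3],0],
  [[0,0,0.3],0],
  [[0,0,0.2],0],
  [[0,0,0],0],
])

```text
time: 5.55
tool_pos: [0.6295, -0.0352, 0.1899]
tcp_rot: [-3.139, -0.128, 0.005]
wrist_force: [-0.9, 0.4, -0.8]
opening: 0.0536
grip_force: 42.1
```

>>> advance([
  [[0,0,0.16],0],
  [[0,0,0.16],0],
  [[0,0,0.16],0],
  [[0,0,0.12],0],
  [[0,0,0],0],
])

```text
time: 6.05
tool_pos: [0.63, -0.0351, 0.1608]
tcp_rot: [-3.139, -0.127, 0.002]
wrist_force: [0.0, 0.6, -0.5]
opening: 0.0532
grip_force: 42.1
```

```bash
python3 - <<'E'
from bench import ctrl
import cv2
from h import *
go(.6654-.035*np.cos(.0809),-.0324-.035*np.sin(.0809),.1516,.0809+np.pi/2)
for n in("side","top"): cv2.imwrite(f"pics/{n}4.png",ctrl.grab_frame(n)["pixels"][...,::-1])
a=cv2.imread("pics/side4.png")[150:290,140:270]; b=cv2.imread("pics/top4.png")[90:230,180:300]
a,b=[cv2.resize(q,None,fx=3,fy=3,interpolation=cv2.INTER_CUBIC) for q in(a,b)]
cv2.imwrite("pics/z4.png",cv2.hconcat([a,b]))
E
```

```text
 d [0.0005 0.0001 0.0092] turn about tool z -0.0 | z axis [-0.0015  0.     -1.    ] yhead -1.49 j7 -1.54
```

View pics/z4.png

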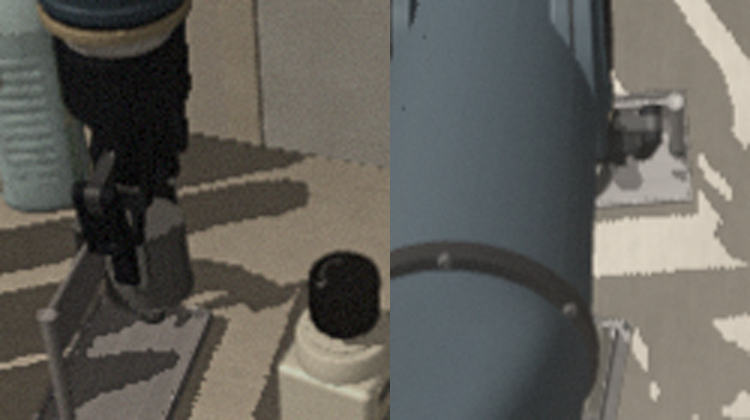

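The cup is beside the bar and the hook has gone 22 mm over it without force. I lower the last 9 mm.

In the tool's units: 0.005 m is 0.1, 0.003 m is 0.06.

>>> advance([
  [[0,0,0.1],0],
  [[0,0,0.06],0],
  [[0,0,0],0],
  [[0,0,0],0],
])

```text
time: 6.55
tool_pos: [0.6304, -0.0351, 0.1537]
tcp_rot: [-3.139, -0.127, 0.0]
wrist_force: [-0.4, 0.7, -1.2]
opening: 0.0534
grip_force: 42.1
```

>>> advance([
  [[0,0,0.02],0],
  [[0,0,0.02],0],
  [[0,0,0],0],
])

```text
time: 6.85
tool_pos: [0.6305, -0.0352, 0.1518]
tcp_rot: [3.139, 0.127, 0.0]
wrist_force: [0.8, 0.9, 0.4]
opening: 0.0534
grip_force: 42.1
```

>>> advance([
  [[0,0,0.02],0],
  [[0,0,0],0],
])

```text
time: 7.05
tool_pos: [0.6307, -0.0351, 0.1511]
tcp_rot: [3.139, 0.127, 0.001]
wrist_force: [-1.4, 0.8, 4.5]
opening: 0.0534
grip_force: 42.5
```

>>> advance([
  [[0,0,0.02],0],
  [[0,0,0],0],
])

```text
time: 7.25
tool_pos: [0.6309, -0.0352, 0.1505]
tcp_rot: [3.139, 0.127, 0.002]
wrist_force: [-1.3, -0.3, 7.7]
opening: 0.0533
grip_force: 42.8
```

>>> advance([
  [[0,0,0.02],0],
  [[0,0,0],0],
])

```text
time: 7.45
tool_pos: [0.6311, -0.0352, 0.1497]
tcp_rot: [3.139, 0.127, 0.003]
wrist_force: [-1.2, -0.0, 9.2]
opening: 0.0535
grip_force: 42.9
```

Contact comes at the expected seat height. I ease off and release.

>>> advance([
  [[0,0,-0.02],0],
  [[0,0,-0.02],0],
  [[0,0,0],0],
])

```text
time: 7.75
tool_pos: [0.6306, -0.0351, 0.1509]
tcp_rot: [-3.139, -0.127, -0.001]
wrist_force: [0.7, 0.2, 2.8]
opening: 0.0535
grip_force: 42.3
```

>>> advance([
  [[0,0,0],0],
  [[0,0,0],0],
  [[0,0,0],0],
  [[0,0,0],0],
], finger_gap=0.058, grip_n=20)

```text
time: 8.15
tool_pos: [0.6304, -0.0351, 0.1506]
tcp_rot: [-3.139, -0.127, 0.001]
wrist_force: [-0.1, -0.0, -0.4]
opening: 0.0583
grip_force: 0.0
```

>>> advance([
  [[0,0,0],0],
  [[0,0,0],0],
  [[0,0,0],0],
  [[0,0,0],0],
  [[0,0,0],0],
], finger_gap=0.072)

```text
time: 8.65
tool_pos: [0.6305, -0.0351, 0.1508]
tcp_rot: [-3.139, -0.127, -0.0]
wrist_force: [-0.0, -0.1, 0.9]
opening: 0.0715
grip_force: 0.0
```

>>> advance([
  [[0,0,-0.1],0],
  [[0,0,-0.2],0],
  [[0,0,-0.4],0],
  [[0,0,-0.6],0],
  [[0,0,-0.6],0],
  [[0,0,-0.4],0],
  [[0,0,0],0],
])

```text
time: 9.35
tool_pos: [0.632, -0.0352, 0.2701]
tcp_rot: [3.139, 0.127, 0.01]
wrist_force: [-0.2, 0.3, 0.8]
opening: 0.0721
grip_force: 0.0
```

```bash
python3 - <<'E'
from bench import ctrl
import cv2
from h import *
go(.49,-.0215,.26,.3)
cv2.imwrite("pics/side5.png",ctrl.grab_frame("side")["pixels"][...,::-1])
a=cv2.imread("pics/side5.png")[130:330,130:310]; cv2.imwrite("pics/z5.png",cv2.resize(a,(540,600),interpolation=cv2.INTER_CUBIC))
E
```

```text
 d [-0.1405 -0.0251  0.0092] turn about tool z 1.351 | z axis [ 0.0064  0.     -1.    ] yhead -1.49 j7 -1.53
```

View pics/z5.png

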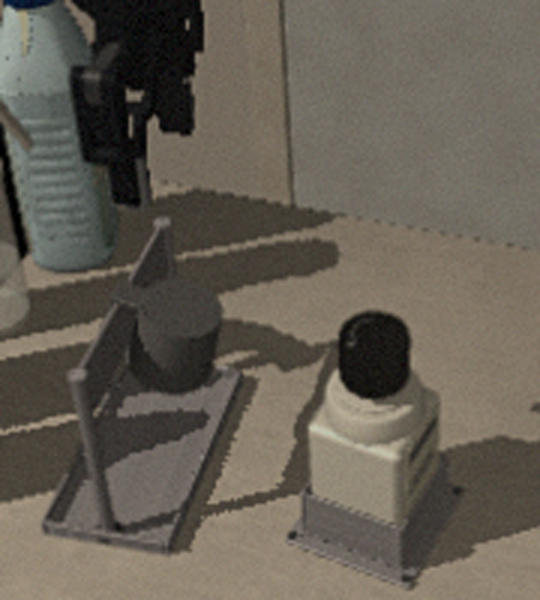

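The cup hangs leaning on the bar at (175,330) and the bottle is undisturbed, with the cap at x 338–410, top at y = 310. I locate the cap by its silhouette.

```bash
python3 - <<'E'
from h import *
im=cv2.imread("pics/side5.png").max(2)
m=np.zeros(im.shape,np.uint8); w=im[215:270,235:275]; m[215:270,235:275]=(cv2.GaussianBlur(w,(3,3),0)<45)*1
n,l,s,c=cv2.connectedComponentsWithStats(m); i=1+s[1:,4].argmax(); print(s[i],c[i])
obs=np.array([s[i][0]-.5,s[i][0]+s[i][2]-.5,s[i][1]-.5])
a=np.linspace(0,6.283,300)
def f(x):
    p=np.vstack([proj("side",np.c_[x[0]+.0215*np.cos(a),x[1]+.0215*np.sin(a),0*a+z]) for z in(.1685,.1335)])
    return np.array([p[:,0].min(),p[:,0].max(),p[:,1].min()])-obs
r=least_squares(f,[.49,-.02]);print(r.x,r.fun)
go(r.x[0],r.x[1],.23,.0809+np.pi/2)
E
```

```text
[243 235  23  28 537] [254.34078212 248.0726257 ]
[ 0.49223573 -0.01702306] [-0.45274644  0.45392091 -0.02798363]
 d [-0.1372 -0.0293  0.0376] turn about tool z -0.0 | z axis [ 0.0038  0.     -1.    ] yhead -1.49 j7 -1.53
```

In the tool's units: -0.03 m is -0.6, -0.0175 m is -0.35.

>>> advance([
  [[-0.35,-0.072,0],0],
  [[-0.6,-0.112,0],0],
  [[-0.6,-0.112,0],0],
  [[-0.6,-0.112,0],0],
  [[-0.6,-0.108,0],0],
  [[0,0,0],0],
], finger_gap=0.085)

```text
time: 10.0
tool_pos: [0.4874, -0.0204, 0.2655]
tcp_rot: [3.139, 0.127, -0.005]
wrist_force: [0.7, 0.5, 0.7]
opening: 0.0849
grip_force: 0.0
```

```bash
python3 - <<'E'
from h import *
from bench import ctrl
f=ctrl.grab_frame("top")["pixels"]; cv2.imwrite("pics/top6.png",f[...,::-1])
go(.492,-.0205,.164,.0809+np.pi/2)
E
```

```text
 d [0.0023 0.0002 0.1018] turn about tool z 0.0 | z axis [-1.e-03 -1.e-04 -1.e+00] yhead -1.49 j7 -1.57
```

In the tool's units: 0.03 m is 0.6, 0.02 m is 0.4.

>>> advance([
  [[0.046,0,0.3],0],
  [[0,0,0.6],0],
  [[0,0,0.6],0],
  [[0,0,0.4],0],
  [[0,0,0.12],0],
  [[0,0,0],0],
  [[0,0,0],0],
])

```text
time: 10.75
tool_pos: [0.4945, -0.0204, 0.1654]
tcp_rot: [-3.139, -0.127, -0.002]
wrist_force: [-0.2, -0.4, 0.1]
opening: 0.0848
grip_force: 0.0
```

```bash
python3 -c "
from h import *
go(.492,-.0205,.164,.0809+np.pi/2)"
```

```text
 d [-0.0025 -0.0001  0.0014] turn about tool z -0.0 | z axis [ 0.001  0.    -1.   ] yhead -1.49 j7 -1.59
```

>>> advance([
  [[-0.05,0,0.028],0],
  [[0,0,0],0],
  [[0,0,0],0],
])

```text
time: 11.05
tool_pos: [0.4913, -0.0206, 0.164]
tcp_rot: [3.139, 0.127, 0.002]
wrist_force: [0.3, 0.0, -0.1]
opening: 0.0854
grip_force: 0.0
```

>>> advance([
  [[0,0,0],0],
  [[0,0,0],0],
  [[0,0,0],0],
  [[0,0,0],0],
  [[0,0,0],0],
  [[0,0,0],0],
  [[0,0,0],0],
], finger_gap=0.03, grip_n=60)

```text
time: 11.75
tool_pos: [0.4913, -0.0209, 0.1637]
tcp_rot: [3.139, 0.126, 0.001]
wrist_force: [-0.7, -3.0, 5.4]
opening: 0.0416
grip_force: 59.9
```

```bash
python3 - <<'E'
from bench import ctrl
import cv2
cv2.imwrite("pics/side7.png",ctrl.grab_frame("side")["pixels"][...,::-1])
a=cv2.imread("pics/side7.png")[170:320,140:320]; cv2.imwrite("pics/z7.png",cv2.resize(a,(720,600),interpolation=cv2.INTER_CUBIC))
E
```

```text
(no output)
```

View pics/z7.png

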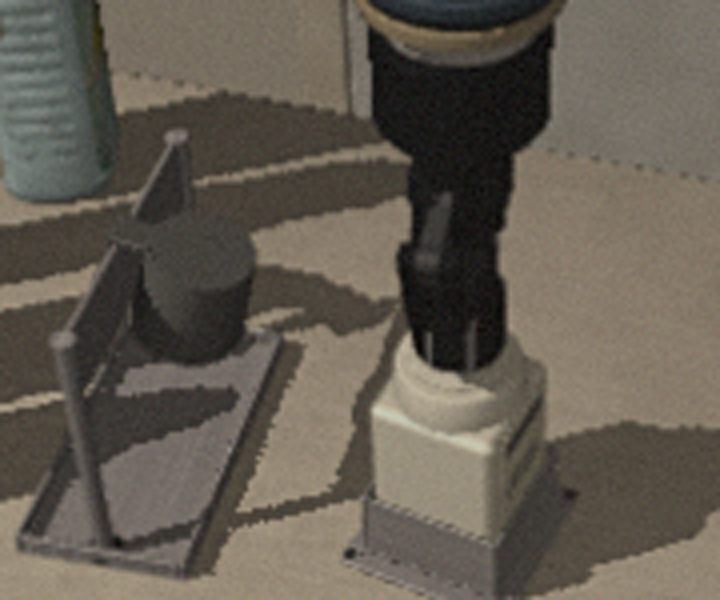

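The fingers grip the cap across its sides at (465,320), with fingertips at about (450,360). Pushing down.

In the tool's units: 0.002 m is 0.04.

>>> advance([
  [[0,0,0.04],0],
  [[0,0,0.04],0],
  [[0,0,0],0],
], grip_n=80)

```text
time: 12.1
tool_pos: [0.4913, -0.0209, 0.1598]
tcp_rot: [3.139, 0.126, 0.001]
wrist_force: [-2.3, -1.0, 9.6]
opening: 0.0412
grip_force: 79.6
```

>>> advance([
  [[0,0,0.03],0],
  [[0,0,0.03],0],
  [[0,0,0],0],
])

```text
time: 12.4
tool_pos: [0.4913, -0.0209, 0.157]
tcp_rot: [3.139, 0.126, 0.001]
wrist_force: [-3.1, -2.0, 13.3]
opening: 0.0414
grip_force: 79.9
```

>>> advance([
  [[0,0,0.01],0],
  [[0,0,0.01],0],
  [[0,0,0],0],
])

```text
time: 12.7
tool_pos: [0.4914, -0.0209, 0.1566]
tcp_rot: [3.139, 0.126, 0.002]
wrist_force: [-5.1, -2.2, 20.3]
opening: 0.0414
grip_force: 81.0
```

In the tool's units: -0.0008 m is -0.016, -0.1 rad is -0.4.

>>> advance([
  [[0,0,-0.016],-0.2],
  [[0,0,0],-0.4],
  [[0,0,0],-0.4],
  [[0,0,0],0],
])

```text
time: 13.1
tool_pos: [0.4921, -0.0207, 0.1572]
tcp_rot: [3.097, 0.522, 0.004]
wrist_force: [-1.4, -0.6, 12.4]
opening: 0.0411
grip_force: 80.1
```

```bash
python3 -c "
from bench import ctrl;o=ctrl.observe();print(o['ft_torque'],o['joint_positions'][6])"
```

```text
[-0.16933411  0.25760389  0.07475062] -1.3870314762015155
```

Torque is small and the cap turns with the gripper. I continue to about 1.15 rad.

In the tool's units: -0.1 rad is -0.4.

>>> advance([
  [[0,0,0],-0.4],
  [[0,0,0],-0.4],
  [[0,0,0],-0.4],
  [[0,0,0],-0.4],
  [[0,0,0],0],
])

```text
time: 13.6
tool_pos: [0.492, -0.0213, 0.1572]
tcp_rot: [2.931, 1.126, 0.003]
wrist_force: [-0.9, -3.1, 13.4]
opening: 0.0414
grip_force: 80.1
```

>>> advance([
  [[0,0,0],-0.4],
  [[0,0,0],-0.4],
  [[0,0,0],-0.4],
  [[0,0,0],-0.4],
  [[0,0,0],-0.4],
  [[0,0,0],0],
  [[0,0,0],0],
])

```text
time: 14.3
tool_pos: [0.4924, -0.0215, 0.1573]
tcp_rot: [2.564, 1.811, 0.003]
wrist_force: [0.1, -4.9, 13.7]
opening: 0.0416
grip_force: 80.1
```

```bash
python3 -c "
from h import *
from bench import ctrl;o=ctrl.observe();print(o['ft_torque'],o['joint_positions'][6]);go(.492,-.0205,.164,.0809+np.pi/2)"
```

```text
[-0.89545671 -0.00626114  0.05139537] -0.6698644936594089
 d [ 0.0008 -0.0007 -0.0067] turn about tool z 1.149 | z axis [ 0.0029 -0.001  -1.    ] yhead -0.341 j7 -0.67
```

Turned 1.149 rad. Lifting straight up.

>>> advance([
  [[0,0,-0.08],0],
  [[0,0,-0.1],0],
  [[0,0,-0.1],0],
  [[0,0,0],0],
])

```text
time: 14.7
tool_pos: [0.4915, -0.0206, 0.1707]
tcp_rot: [2.565, 1.813, 0.001]
wrist_force: [1.5, -1.1, 1.1]
opening: 0.0412
grip_force: 80.8
```

>>> advance([
  [[0,0,-0.2],0],
  [[0,0,-0.2],0],
  [[0,0,0],0],
])

```text
time: 15.0
tool_pos: [0.4917, -0.0201, 0.1916]
tcp_rot: [2.564, 1.813, 0.003]
wrist_force: [0.4, 0.6, 0.7]
opening: 0.0414
grip_force: 80.9
```

In the tool's units: -0.01 m is -0.2, -0.005 m is -0.1.

>>> advance([
  [[0,0,-0.2],0],
  [[0,0,-0.2],0],
  [[0,0,-0.1],0],
  [[0,0,0],0],
  [[0,0,0],0],
])

```text
time: 15.5
tool_pos: [0.4911, -0.0206, 0.2152]
tcp_rot: [2.565, 1.813, 0.0]
wrist_force: [-1.2, 0.1, -0.1]
opening: 0.0414
grip_force: 80.9
```

```bash
python3 - <<'E'
from h import *
from bench import ctrl
f=ctrl.grab_frame("side")["pixels"]; cv2.imwrite("pics/side8.png",f[...,::-1])
a=cv2.imread("pics/side8.png")[150:320,130:310]; cv2.imwrite("pics/z8.png",cv2.resize(a,(635,600),interpolation=cv2.INTER_CUBIC))
go(.4924,-.0215,.217,-.341)
E
```

```text
 d [-0.0004  0.0016 -0.002 ] turn about tool z 0.001 | z axis [-3.e-04 -0.e+00 -1.e+00] yhead -0.34 j7 -0.61
```

View pics/z8.png

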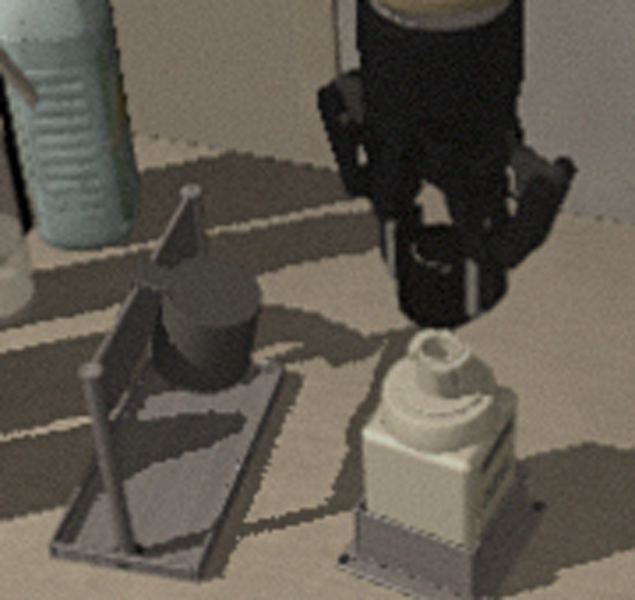

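The cap is held level in the gripper at (440,275), about 33 mm straight above the open neck at (440,345). The bottle stands in its holder and the cup still hangs on the bar.

```bash
python3 -c "
from bench import ctrl;print(ctrl.finish_job())"
```

```text
the job is handed in; nothing more can be done
None
```

The job is handed in at about 15.5 s of the 56 s limit: the cup hangs by its hook on the rack bar, and the cap is unlocked and held level about 33 mm above the open bottle; no verdict was returned.

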